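# Load a plywood plaque into a wood-burning jig

### The arm

A 6-joint arm with a two-finger parallel gripper is mounted at the origin on the work surface. World frame = base frame: x ahead of the robot, y to its left, z up, the work surface at z = 0. Lengths are in m, angles in rad, forces in N, time in s.
With the tool pointing down it reaches from about 0.375 to 0.975 m from the base axis. Payload 3.8 kg.
Tool frame: the origin (TCP) lies at the very end of the fingers, on their centre line; the grasp point (between the pads) lies 19 mm behind it; z points along the fingers, y is the direction in which the jaws open and shut (so a half turn about z gives the same grasp; the last joint's range is limited). The gripper opens to 85 mm and grips with 20 to 120 N. Pads are 22 mm wide; open, the fingers measure 114 mm over their backs; the gripper's body (76 mm by 85 mm) begins 54 mm behind the grasp point. The pads swing forward as they close: fully open they stand 13 mm farther back than shut.
Start: joints at [1.14, 0.264, 1.604, -0, 1.274, -0.037], TCP at [0.259, 0.623, 0.231] pointing down, gripper open.
Joint ranges: [-2.63, 2.63], [-0.94, 2.18], [0.31, 2.57], [-1.31, 4.45], [0, 2.66], [-2.55, 2.55]. Speed limits (rad/s): [2.57, 2.57, 3.14, 3.14, 3.14, 3.14].

### API

Orientations are given as a rotation vector (axis times angle).
In Python, from workcell import read_state, read_camera, camera_info, finish_job gives the robot as it stands. The module is installed in compiled form; this text tells all that it offers.
- The arm moves only by the tool play_rows, never from a script. Its argument "motion" is a list of rows, each a list of 5 numbers: the shift along the tool's x, y, z in units of 1000 mm (1.0 is 1000 mm), then the turn about the tool's z in units of 2 pi rad (1.0 is 2 pi rad), then the finger opening in mm, from 0 to 85.4. A call has 1 to 5 rows; each row shifts and turns the commanded pose from where the row before left it, along the tool's axes as they then stand; what a row does not reach is not made up. A row lasts 1/8 s, in which the tool goes at most 62.5 mm and 10.7 degrees, less where a joint would pass 70% of its speed; a pose out of reach is approached as far as the arm can. A call with a number of a shift or a turn outside -1 to 1 is refused whole. A call with a gripper value outside its range is refused whole. The fingers move at their own pace and stop on an object; "squeeze" is the grip in N (left out, the last holds). Time passes only in rows, so rows that do not move let the fingers close. It gives the time, the measured TCP pose, the force and the opening at its end, in the units of the state.
- read_state(): the state, without advancing time (a new reading comes with each control period).
- read_camera(name): name is "side" or "top"; returns the picture (384x512x3 uint8, red, green, blue); there is no depth.
- camera_info(name): a dict with "intrinsics" (3x3 intrinsics, pixels), "dist_coeffs" ([k1, k2, p1, p2, k3] as OpenCV has them; the pictures are not rectified), "pose" (4x4, takes a point from camera to world coordinates). Camera axes: x right, y down, z forward; pixel columns grow to the right and rows downward; lengths in m; the calibration is good to about 2 mm. A picture is of the moment at which its call begins. camera_info takes no time and is no camera call.
- finish_job(): hands the job in, once; it reports no verdict.
The state is a dict: "time": time; "q": joint angles; "joint_vel": joint speeds; "joint_torque": joint torques, N m; "tool_pos": TCP position; "tcp_rot": TCP orientation; "wrist_force": force on the tool from outside, world axes, zero at the start; "torque": the same for the moment, N m; "width": opening from 0.0 (shut) to 1.0 (fully open).
Only numpy, scipy, OpenCV 4.12 (cv2) and the standard library are available. Lean on these libraries where they do the work, as an engineer would, in place of code of your own. Each camera call takes 0.05 s, during which the arm holds its last target. There are 200 camera calls.

### The job

Take the plaque off the sloping rest and fit it into the holding jig: tuck its lower edge (the end without the hanging hole) under the jig's metal lip, then bring the opposite edge down onto the bed in front of the end stop, keeping hold of it until it lies flat rather than letting it drop. Then swing the steel catch over the holed end until it meets its stop, let go, and leave the other things on the bench undisturbed.

Things in the scene. Friction and masses are not known exactly. Their poses are not given: they have to be found in the camera images.
- plate_mid (a point): Centre (half-way up) of the plaque: pale plywood plate 120 x 60 x 8 mm, 45 g, a pencilled leaf on its upper face, a 13 mm hanging hole 46 mm from the centre towards +x. x along its length to the holed end, y across, z out of the upper face. At the start it lies on the sloping rest at 30 degrees, plain end lowest and towards the robot.
- plate_foot (a point): Middle of the plaque's plain end face (its lower edge, without hole), half-way up its thickness; 60 mm from the plaque's centre towards its -x. Axes as the plaque's.
- easel: Fixed wooden sloping rest, foot board 130 x 90 x 12 mm, 95 mm tall; origin under its centre on the bench, x level towards its high side, z up. Its board, 115 x 40 mm, rises at 30 degrees towards +x from a low stop (6 mm above the board). The plaque's long edges overhang the board by 10 mm each, with 30 mm of free depth below them at mid-length.
- jig: Fixed wooden holding jig; origin on the bench under the middle of the seat, z up, x from the lip (-x, nearest the robot) to the end stop and catch (+x). Base board 12 mm thick, x -82 to +108 mm, 110 mm wide. Bed 110 x 40 mm, top 32 mm above the bench; the plaque's long edges overhang it by 10 mm each, with 20 mm free depth below. A seated plaque's centre is 36 mm above the bench.
- lip (a point): Middle of the lower free edge of the jig's lip, a 5 mm thick aluminium plate 77 mm wide: at jig x = -48 mm, 45 mm above the bench, so 13 mm above the bed. The pocket under it is 14.5 mm deep (back wall face at jig x = -62.5 mm) and 65 mm wide between side cheeks (inner faces at y = -32.5 and +32.5 mm) that reach out as far as the lip. Axes as the jig's.
- end_stop (a point): Middle of the upper inner edge of the jig's end stop, a wooden bar 60 mm wide and 8 mm thick: face at jig x = +62.5 mm, top 39 mm above the bench, 7 mm above the bed. Between pocket wall and end stop there are 125 mm, so the plaque has 5 mm of play lengthways. Axes as the jig's.
- seat (a point): Centre of the top of the jig's bed, 32 mm above the bench; axes as the jig's.
- catch (a joint): Angle (rad) of the steel swing catch about its upright pivot at jig x = +85 mm, y = 0. 0 = closed at its stop, arm towards the jig's -x over the plaque's holed end; grows to 2.2 as the arm swings out towards the jig's -y. Starts open, stays where left, turns with about 2 N at the peg. Arm 18 mm wide, reaching 50 mm from the pivot, 43 to 51 mm above the bench, 3 mm above a seated plaque.
- catch_peg (a point): Mid-height of the upright peg on the catch arm: a black round peg 14 mm in diameter, 30 mm tall, standing 40 mm from the pivot; its foot is 51 mm and its top 81 mm above the bench, this point 66 mm.
- sanding_block_mid (a point): Bystander: cork sanding block 85 x 45 x 30 mm, its centre.
- glue_mid (a point): Bystander: white glue bottle, 52 mm in diameter, 130 mm tall, its centre.
- offcut_mid (a point): Bystander: plywood offcut 110 x 70 x 12 mm lying flat, without a hole, its centre.
There are look-alikes about, which are no part of the job. What is shaped like the part that bears plate_mid but red is not meant.

How it is judged:
On the way, in this order (a step that is already met when the one before it is completed fails the run):
1. the plaque's plain edge is under the lip (at least 2 mm in) while the plaque still slopes (more than 0.05 rad) (x of plate_foot in the frame of jig between -0.066 and -0.05 m and z of plate_foot in the frame of jig between 0.03 and 0.045 m and y of plate_foot in the frame of jig between -0.01 and 0.01 m and angle between plate_mid's own z axis and vertical above 0.05 rad), for 0.05 s.
2. the plaque lies flat in the seat, still touched by the fingers (lowered, not dropped) (x of plate_mid in the frame of jig between -0.005 and 0.005 m and y of plate_mid in the frame of jig between -0.008 and 0.008 m and z of plate_mid in the frame of jig between 0.032 and 0.039 m and x of plate_foot in the frame of jig below -0.052 m and angle between plate_mid's own z axis and vertical below 0.045 rad and angle between the x axis of plate_mid and the x axis of jig, either way round below 0.09 rad and contact force between plate and the fingers above 0.2 N), for 0.05 s.
At the end, for the whole second after the job is handed in: The plaque lies flat (within 0.045 rad) and still on the jig's bed, its plain end under the lip, centred within 5 mm along and 8 mm across the seat and lined up within 0.09 rad; the catch is closed (below 0.25 rad) (x of plate_mid in the frame of jig between -0.005 and 0.005 m and y of plate_mid in the frame of jig between -0.008 and 0.008 m and z of plate_mid in the frame of jig between 0.032 and 0.039 m and x of plate_foot in the frame of jig below -0.052 m and angle between plate_mid's own z axis and vertical below 0.045 rad and angle between the x axis of plate_mid and the x axis of jig, either way round below 0.09 rad and value of joint catch below 0.25 rad and linear speed of plate below 0.02 m/s); the robot touches nothing.
It fails at once if the sanding block is pushed more than 30 mm (distance of sanding_block_mid from where it was at the start of the episode above 0.03 m).
It fails at once if the glue is pushed more than 30 mm (distance of glue_mid from where it was at the start of the episode above 0.03 m).
It fails at once if the offcut is pushed more than 30 mm (distance of offcut_mid from where it was at the start of the episode above 0.03 m).
It also fails if it takes over 58 s, if anything falls off the work surface, if the arm or the gripper's body presses on something with over 40 N, if the wrist force passes 120 N, or if a joint passes its speed limit or range.

## Working session

There is one attempt and no reset: what is moved stays moved. The work goes in short steps, Python scripts to look and compute and a tool call to move; the robot and the scene stay as the last step left them, time stands still between calls to the robot, and variables do not carry over. Pictures are saved under pics/ and viewed, about 8 in all and at most 12, crops included, and the job is handed in when it is done.

Besides the shell and the picture viewer there is one more tool, called after ">>>" as name(argument=value, ...) on one line, values as JSON. play_rows: Moves the arm, as the interface text tells. Shifts and turns lie within -1 to 1; 1 stands for 1000 mm of shift or 2 pi rad of turn. Its arguments: {"type":"object","properties":{"motion":{"type":"array","items":{"type":"array","items":{"type":"number"}}},"squeeze":{"type":"number"}},"required":["motion"]}

```bash
mkdir -p pics; python3 - <<'E'
from workcell import *
import cv2,json
for n in("top","side"):
    im=read_camera(n); cv2.imwrite(f"pics/{n}0.png",im[...,::-1]); i=camera_info(n); print(n,i)
print(read_state())
E
```

```text
top {'intrinsics': array([[424.87337178,   0.        , 256.22311574],
       [  0.        , 424.87337178, 190.66532997],
       [  0.        ,   0.        ,   1.        ]]), 'dist_coeffs': array([-0.06931787,  0.        ,  0.        ,  0.        ,  0.        ]), 'pose': array([[ 0.11982613, -0.97142067,  0.20489896,  0.3017367 ],
       [-0.99278515, -0.11633101,  0.02906436, -0.0149232 ],
       [-0.00439762, -0.20690331, -0.97835151,  1.28036118],
       [ 0.        ,  0.        ,  0.        ,  1.        ]])}
side {'intrinsics': array([[396.81392775,   0.        , 256.87870095],
       [  0.        , 396.81392775, 186.99741874],
       [  0.        ,   0.        ,   1.        ]]), 'dist_coeffs': array([-0.0358654,  0.       ,  0.       ,  0.       ,  0.       ]), 'pose': array([[ 0.95250808, -0.21074847,  0.21980319,  0.30630809],
       [-0.3041462 , -0.69385282,  0.65273529, -0.71004316],
       [ 0.0149481 , -0.68858794, -0.72499876,  0.87165094],
       [ 0.        ,  0.        ,  0.        ,  1.        ]])}
{'time': 0.1, 'q': array([ 1.14011604e+00,  2.64663285e-01,  1.60526887e+00,  3.70842616e-05,
        1.27369304e+00, -3.69082449e-02]), 'joint_vel': array([-0.00053671, -0.00034921, -0.00347234, -0.00011462,  0.0019249 ,
       -0.00013305]), 'joint_torque': array([ 1.16105621e-03, -5.16710329e+01, -3.68589985e+01, -1.52385537e-04,
        6.33029224e-03,  8.14464101e-06]), 'tool_pos': array([0.25869505, 0.62273212, 0.23007934]), 'tcp_rot': array([-0.61446487, -3.08039814,  0.00309245]), 'wrist_force': array([ 0.34289987, -0.40817342, -0.07562203]), 'torque': array([-0.0365319 ,  0.0074135 , -0.00839692]), 'width': 1.0069838582165789}
```

View pics/top0.png

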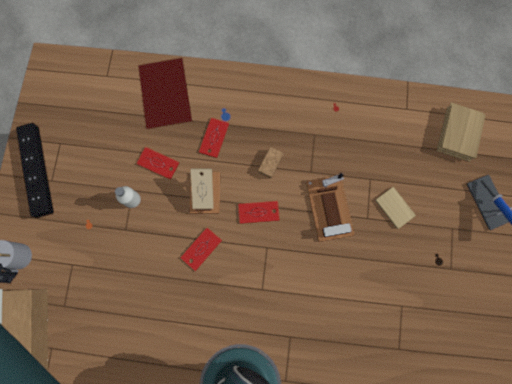

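View pics/side0.png

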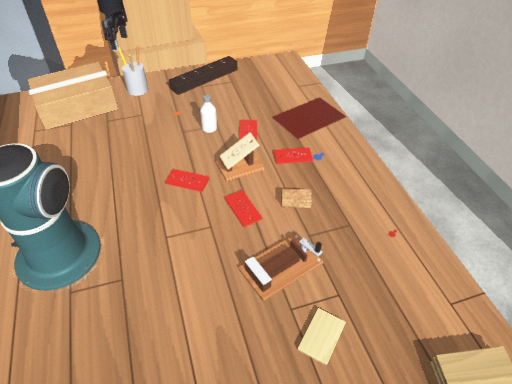

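The top view shows the plaque on its rest at about (202,190), with the red look-alikes lying flat nearby. The jig is at (331,212), lip at (337,230), and the open catch at (333,180). In the side view the plaque is at (240,151) and the jig at (283,265). Next I'll zoom in on both.

```bash
python3 - <<'E'
import cv2,numpy as np
t=cv2.imread("pics/top0.png");s=cv2.imread("pics/side0.png")
f=lambda im,x0,y0,x1,y1,k:cv2.resize(im[y0:y1,x0:x1],None,fx=k,fy=k,interpolation=cv2.INTER_CUBIC)
a=f(t,175,155,230,225,7);b=f(t,300,165,360,245,7)
def hs(*l):
    h=max(i.shape[0] for i in l);return np.hstack([cv2.copyMakeBorder(i,0,h-i.shape[0],0,0,0) for i in l])
cv2.imwrite("pics/c1.png",hs(f(t,182,160,227,220,8),f(t,305,168,357,242,8)))
cv2.imwrite("pics/c2.png",hs(f(s,212,125,272,185,6),f(s,235,230,330,300,4)))
E
```

```text
(no output)
```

View pics/c1.png

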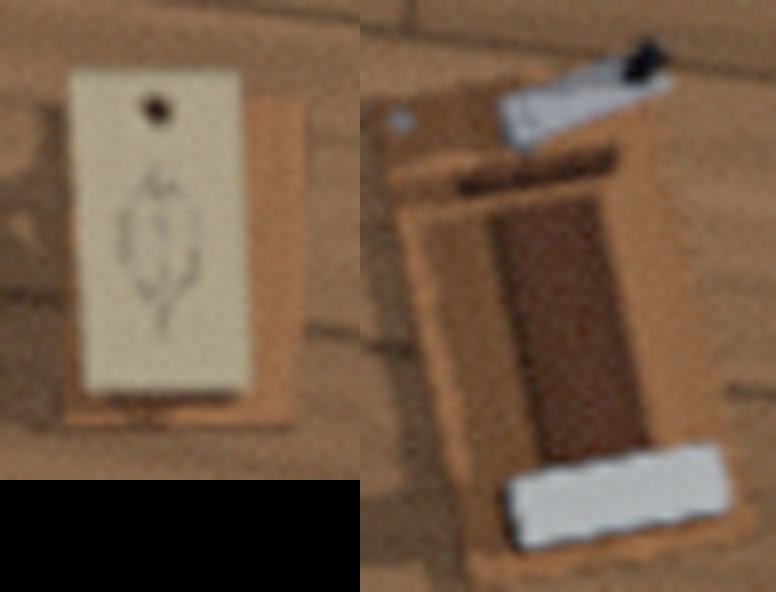

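View pics/c2.png

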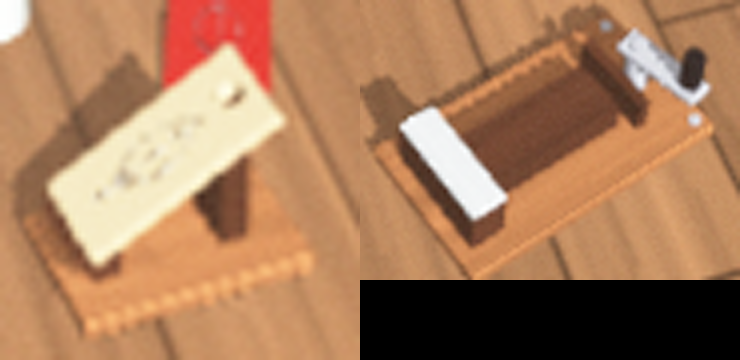

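The crops show the corners clearly. The plaque's upper face is in top crop (68,72)–(252,388), with the hole at (155,108). The lip plate is at (512,490)–(732,510) and the peg at (645,58). I'll fit poses from these picked corners in both views.

```bash
cat > geo.py <<'E'
import numpy as np,cv2
from workcell import *
from scipy.spatial.transform import Rotation as R
from scipy.optimize import least_squares
CI={n:camera_info(n) for n in("top","side")}
def proj(n,P):
    i=CI[n];W=np.linalg.inv(i["pose"])
    return cv2.projectPoints(np.float64(P).reshape(-1,1,3),cv2.Rodrigues(W[:3,:3])[0],W[:3,3],i["intrinsics"],i["dist_coeffs"])[0][:,0]
def ray(n,px):
    i=CI[n];u=cv2.undistortPoints(np.float64(px).reshape(1,1,2),i["intrinsics"],i["dist_coeffs"])[0,0]
    return i["pose"][:3,3],i["pose"][:3,:3]@np.r_[u,1]
def onplane(n,px,z):
    o,d=ray(n,px);return o+d*(z-o[2])/d[2]
def uncrop(pts,off,k): return np.array(off)+(np.array(pts,float)+.5)/k-.5
def fit(obs,model,p0):
    "obs: list (cam, pixel pts, local pts)"
    r=lambda p:np.concatenate([(proj(c,model(p,np.array(L,float)))-px).ravel() for c,px,L in obs])
    s=least_squares(r,p0,loss='soft_l1');return s.x,r(s.x).reshape(-1,2)
def plate(p,L): return R.from_euler('ZY',[p[3],-p[4]]).apply(L)+p[:3]
def jig(p,L): return R.from_euler('Z',p[2]).apply(L)+np.r_[p[:2],0]
E
cat > m1.py <<'E'
from geo import *
np.set_printoptions(precision=4,suppress=True)
C=np.array([[60,30,4],[60,-30,4],[-60,-30,4],[-60,30,4]])/1e3
obs=[("top",uncrop([(68,72),(242,70),(252,388),(84,390)],(182,160),8),C),
     ("side",uncrop([(230,44),(287,120),(97,265),(48,188)],(212,125),6),C)]
p,r=fit(obs,plate,[.5,.15,.08,0,.52]);print("plate",p,np.degrees(p[3:]));print(r)
for c,o,l in obs:
    q,_=fit([(c,o,l)],lambda a,L:plate([a[0],a[1],p[2],a[2],np.pi/6],L),[p[0],p[1],p[3]]);print(c,q)
T=[(520-8,490,-0,0)]
top=[((722-360,446),(-48,-38.5,50)),((512-360,478),(-48,38.5,50)),((490-360,215),(55,20,32)),((600-360,197),(55,-20,32)),
 ((470-360,580),(-82,55,12)),((755-360,525),(-82,-55,12)),((385-360,100),(108,55,12))]
side=[((435-360,108),(-48,38.5,50)),((507-360,197),(-48,-38.5,50)),((372-360,150),(-82,55,12)),((712-360,122),(108,-55,12))]
ot=("top",uncrop([a for a,_ in top],(305,168),8),np.array([b for _,b in top])/1e3)
os=("side",uncrop([a for a,_ in side],(235,230),4),np.array([b for _,b in side])/1e3)
for o in([ot,os],[ot],[os]):
    j,r=fit(o,jig,[.48,-.23,.1]);print("jig",j);print(r.T)
E
python3 m1.py; python3 -c "
from geo import *
print(R.from_rotvec(read_state()['tcp_rot']).as_matrix())"
```

```text
plate [0.5463 0.1805 0.0618 0.1354 0.5046] [ 7.7556 28.9116]
[[ 0.397   0.0055]
 [-0.6549 -0.0937]
 [-0.0359 -0.6087]
 [ 0.8338 -0.5544]
 [ 0.17    0.9083]
 [-0.9776 -0.3219]
 [-0.841  -0.521 ]
 [-0.0132  0.2444]]
top [0.5454 0.1807 0.1216]
side [0.5476 0.1804 0.1451]
jig [ 0.5315 -0.2104  0.3032]
[[ 0.0724  0.6501  1.1852  0.3975  0.9798  1.1404 -1.4527 -1.0332 -0.4034
  -0.2369  0.6409]
 [-0.6809  0.1682 -0.9344 -1.0705  1.1403  1.1961  0.1569 -1.1309 -0.6423
  -1.2462 -0.0771]]
jig [ 0.531  -0.2092  0.2875]
[[-0.568  -0.0837  1.0182  0.2748  0.0711  0.363  -1.3866]
 [-0.3123  0.1326 -0.9686 -0.9038  1.0519  1.6743 -0.0937]]
jig [ 0.5313 -0.2124  0.3196]
[[-0.8923  0.2141 -0.0952  0.6868]
 [-0.134   0.1729 -0.042  -0.1045]]
[[-9.23464169e-01  3.83683663e-01 -8.80783627e-04]
 [ 3.83684658e-01  9.23462358e-01 -1.83212616e-03]
 [ 1.10413647e-04 -2.02984603e-03 -9.99997934e-01]]
```

```bash
cat > m2.py <<'E'
from geo import *
np.set_printoptions(precision=4,suppress=True)
t=cv2.imread("pics/top0.png");s=cv2.imread("pics/side0.png")
def rect(im,x0,y0,x1,y1,cond,k=8):
    c=cv2.resize(im[y0:y1,x0:x1],None,fx=k,fy=k,interpolation=cv2.INTER_CUBIC).astype(int)
    m=cond(c).astype(np.uint8);n,l,st,_=cv2.connectedComponentsWithStats(m)
    b=1+np.argmax(st[1:,4]);cs=max(cv2.findContours((l==b).astype(np.uint8),0,1)[0],key=len)
    q=cv2.approxPolyDP(cv2.convexHull(cs),0.04*cv2.arcLength(cs,True),True)[:,0]
    return uncrop(q,(x0,y0),k),uncrop(cv2.boxPoints(cv2.minAreaRect(cs)),(x0,y0),k)
white=lambda c:(c.min(2)>125)
for n,im,b in(("top",t,(315,218,357,242)),("side",s,(240,250,280,295))):
    q,bx=rect(im,*b,white)
    print(n,"lip");W=np.array([onplane(n,p,.05) for p in (bx if n=="top" else q)]);print(W)
    print(W.mean(0),[np.linalg.norm(W[i]-W[i-1])*1e3 for i in range(len(W))],[np.arctan2(*(W[i]-W[i-1])[:2]) for i in range(len(W))])
dark=lambda c:(c.sum(2)<150)
bed=lambda c:(c[...,2]<100)&(c[...,2]>40)
pale=lambda c:(c.min(2)>105)&(c[...,0]<c[...,2])
for n,im,b in(("top",t,(182,160,227,220)),):
    q,bx=rect(im,*b,pale);print("plate",q)
q,_=rect(s,212,130,272,185,pale);print("side plate",q)
# hole & peg
E
python3 m2.py
```

```text
top lip
[[ 0.4741 -0.1851  0.05  ]
 [ 0.4979 -0.2607  0.05  ]
 [ 0.4725 -0.2676  0.05  ]
 [ 0.4489 -0.1922  0.05  ]]
[ 0.4733 -0.2264  0.05  ] [np.float64(26.16305374158736), np.float64(79.30592206468724), np.float64(26.26991831747117), np.float64(78.98759736411903)] [np.float64(1.2925435582429545), np.float64(2.8368228568550062), np.float64(-1.837030816088306), np.float64(-0.30354732927724276)]
side lip
[[ 0.4767 -0.1921  0.05  ]
 [ 0.4971 -0.2652  0.05  ]
 [ 0.473  -0.2708  0.05  ]
 [ 0.4507 -0.2002  0.05  ]]
[ 0.4744 -0.2321  0.05  ] [np.float64(27.275065189626954), np.float64(75.909051484413), np.float64(24.710820478946715), np.float64(74.0657603459751)] [np.float64(1.2683422520172822), np.float64(2.8701336375896584), np.float64(-1.8000448840131087), np.float64(-0.30620749905622524)]
plate [[210.9375 168.8125]
 [212.5625 207.8125]
 [193.0625 208.0625]
 [190.3125 169.4375]]
side plate [[250.4375 131.9375]
 [259.5625 145.6875]
 [227.1875 168.8125]
 [219.5625 154.8125]]
```

```bash
cat > plan.py <<'E'
import sys
from geo import *
np.set_printoptions(precision=4,suppress=True)
def plan(wps,start=None):
    """wps: (x,y,z,heading_of_tool_y,nrows); prints shift rows (m) and turn (units of 2pi)"""
    s=read_state();M=R.from_rotvec(s['tcp_rot']).as_matrix()
    p=np.array(s['tool_pos']) if start is None else np.array(start[:3]);h=np.arctan2(M[1,1],M[0,1]) if start is None else start[3]
    print("at",p,"head",round(h,4),"F",s['wrist_force'],"w",round(s['width']*85.4,1),"t",round(s['time'],2),"q6",s['q'][5])
    for x,y,z,g,n in wps:
        d=(np.array([x,y,z])-p)/n;dh=(g-h)/n
        for _ in range(n):
            ty=np.array([np.cos(h),np.sin(h),0]);tz=np.array([0,0,-1.]);tx=np.cross(ty,tz)
            print("[%.4f,%.4f,%.4f,%.4f]"%(d@tx,d@ty,d@tz,-dh/2/np.pi));h+=dh;p=p+d
        print('--')
E
python3 - <<'E'
import sys;sys.path.insert(0,'.')
from plan import *
# refit plate with mask corners
C=np.array([[60,30,4],[60,-30,4],[-60,-30,4],[-60,30,4]])/1e3
T=[(190.3,169.4),(210.9,168.8),(212.6,207.8),(193.06,208.06)];S=[(250.4,131.9),(259.6,145.7),(227.2,168.8),(219.6,154.8)]
p,r=fit([("top",np.array(T),C),("side",np.array(S),C)],plate,[.5,.15,.08,0,.52]);print(p,abs(r).max())
plan([(.546,.1805,.15,-1.436,15)])
E
```

```text
[0.5463 0.1809 0.0603 0.136  0.4862] 1.4260781975312398
at [0.2587 0.6227 0.2301] head 1.177 F [ 0.3429 -0.4082 -0.0756] w 86.0 t 0.1 q6 -0.03690824494477293
[-0.0290,-0.0199,0.0053,0.0277]
[-0.0320,-0.0145,0.0053,0.0277]
[-0.0340,-0.0088,0.0053,0.0277]
[-0.0351,-0.0027,0.0053,0.0277]
[-0.0350,0.0034,0.0053,0.0277]
[-0.0339,0.0094,0.0053,0.0277]
[-0.0317,0.0151,0.0053,0.0277]
[-0.0286,0.0204,0.0053,0.0277]
[-0.0247,0.0250,0.0053,0.0277]
[-0.0200,0.0289,0.0053,0.0277]
[-0.0146,0.0320,0.0053,0.0277]
[-0.0089,0.0340,0.0053,0.0277]
[-0.0029,0.0350,0.0053,0.0277]
[0.0033,0.0350,0.0053,0.0277]
[0.0093,0.0339,0.0053,0.0277]
--
```

>>> play_rows(motion=[[-0.029,-0.02,0.005,0.0277,85],[-0.032,-0.0145,0.005,0.0277,85],[-0.034,-0.009,0.005,0.0277,85],[-0.035,-0.0025,0.005,0.0277,85],[-0.035,0.0035,0.005,0.0277,85]], squeeze=20)

```text
time: 0.72
tool_pos: [0.3551, 0.4747, 0.2055]
tcp_rot: [1.863, 2.53, -0.002]
wrist_force: [-0.1, 0.2, 0.3]
width: 0.997
```

>>> play_rows(motion=[[-0.034,0.0095,0.005,0.0277,85],[-0.032,0.015,0.005,0.0277,85],[-0.0285,0.0205,0.005,0.0277,85],[-0.0245,0.025,0.005,0.0277,85],[-0.02,0.029,0.005,0.0277,85]])

```text
time: 1.35
tool_pos: [0.4512, 0.3274, 0.1806]
tcp_rot: [2.756, 1.508, -0.001]
wrist_force: [0.3, 0.0, -0.5]
width: 0.995
```

>>> play_rows(motion=[[-0.0145,0.032,0.005,0.0277,85],[-0.009,0.034,0.005,0.0277,85],[-0.003,0.035,0.005,0.0277,85],[0.0035,0.035,0.005,0.0277,85],[0.0095,0.034,0.005,0.0277,85]])

```text
time: 1.98
tool_pos: [0.5476, 0.1803, 0.1556]
tcp_rot: [3.135, 0.206, -0.001]
wrist_force: [0.6, 0.5, -0.1]
width: 0.994
```

```bash
python3 - <<'E'
from plan import *
im=[read_camera(n) for n in("top","side")]
f=lambda im,x0,y0,x1,y1,k:cv2.resize(im[y0:y1,x0:x1],None,fx=k,fy=k,interpolation=cv2.INTER_CUBIC)
cv2.imwrite("pics/c3.png",np.hstack([f(im[0],150,120,270,240,3),f(im[1],180,70,300,190,3)])[...,::-1])
plan([(.546,.1805,.042,-1.436,4)])
E
```

```text
at [0.5482 0.1787 0.1551] head -1.4388 F [-0.3485  0.3999 -0.0353] w 84.7 t 2.08 q6 1.711915806065277
[-0.0005,-0.0005,0.0283,-0.0001]
[-0.0005,-0.0005,0.0283,-0.0001]
[-0.0005,-0.0005,0.0283,-0.0001]
[-0.0005,-0.0005,0.0283,-0.0001]
--
```

View pics/c3.png

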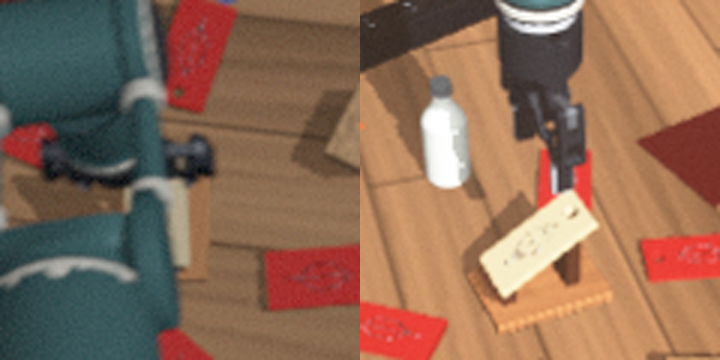

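The side view shows the open fingers above the plaque at about (240,130) in full-image pixels, roughly aligned with it. The arm hides it from the top camera. I'll descend and grasp.

>>> play_rows(motion=[[-0.001,-0.001,0.03,0,85],[0,0,0.03,0,85],[0,0,0.03,0,85],[0,0,0.014,0,85],[0,0,0.007,0,85]])

```text
time: 2.7
tool_pos: [0.5457, 0.1826, 0.0446]
tcp_rot: [3.134, 0.217, -0.002]
wrist_force: [-0.3, 0.3, 0.6]
width: 1.0
```

>>> play_rows(motion=[[0,0,0,0,55],[0,0,0,0,55],[0,0,0,0,55],[0,0,0,0,50],[0,0,0,0,50]], squeeze=30)

```text
time: 3.32
tool_pos: [0.5474, 0.1826, 0.0466]
tcp_rot: [-3.134, -0.215, -0.004]
wrist_force: [-0.7, -0.3, 5.9]
width: 0.694
```

```bash
python3 - <<'E'
from plan import *
im=[read_camera(n) for n in("top","side")]
f=lambda im,x0,y0,x1,y1,k:cv2.resize(im[y0:y1,x0:x1],None,fx=k,fy=k,interpolation=cv2.INTER_CUBIC)
cv2.imwrite("pics/c4.png",np.hstack([f(im[0],160,140,250,230,4),f(im[1],200,100,290,190,4)])[...,::-1])
plan([(.546,.1805,.18,-1.436,5)])
E
```

```text
at [0.5474 0.1826 0.0466] head -1.4337 F [-0.6387  0.6698  5.5421] w 59.2 t 3.42 q6 1.7124696172451483
[-0.0003,0.0004,-0.0267,0.0001]
[-0.0003,0.0004,-0.0267,0.0001]
[-0.0003,0.0004,-0.0267,0.0001]
[-0.0003,0.0004,-0.0267,0.0001]
[-0.0003,0.0004,-0.0267,0.0001]
--
```

View pics/c4.png

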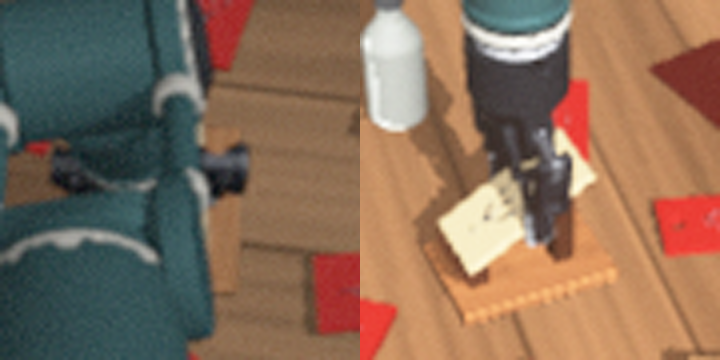

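The gripper has hold of the plaque at 59 mm, with the tilt kept. I'll lift it and carry it over the jig.

>>> play_rows(motion=[[0,0,-0.01,0,50],[0,0,-0.02,0,50],[0,0,-0.035,0,50],[0,0,-0.035,0,50],[0,0,-0.03,0,50]])

```text
time: 4.05
tool_pos: [0.5467, 0.1824, 0.1781]
tcp_rot: [-3.134, -0.215, -0.003]
wrist_force: [-0.1, 0.1, -0.0]
width: 0.698
```

```bash
python3 - <<'E'
from plan import *
J=np.array([.5316,-.211]);h=.304
c=J+.02*np.array([np.cos(h),np.sin(h)])
plan([(*c,.14,-1.267,10)])
E
```

```text
at [0.5467 0.1824 0.1781] head -1.4337 F [-0.0563  0.0905 -0.0474] w 59.6 t 4.05 q6 1.712504741820574
[-0.0049,0.0384,0.0038,-0.0027]
[-0.0055,0.0383,0.0038,-0.0027]
[-0.0062,0.0383,0.0038,-0.0027]
[-0.0068,0.0381,0.0038,-0.0027]
[-0.0074,0.0380,0.0038,-0.0027]
[-0.0081,0.0379,0.0038,-0.0027]
[-0.0087,0.0378,0.0038,-0.0027]
[-0.0093,0.0376,0.0038,-0.0027]
[-0.0100,0.0374,0.0038,-0.0027]
[-0.0106,0.0373,0.0038,-0.0027]
--
```

>>> play_rows(motion=[[-0.005,0.0385,0,-0.0027,50],[-0.0055,0.0385,0,-0.0027,50],[-0.006,0.038,0.002,-0.0027,50],[-0.007,0.038,0.005,-0.0027,50],[-0.0075,0.038,0.005,-0.0027,50]])

```text
time: 4.68
tool_pos: [0.5484, -0.0125, 0.1646]
tcp_rot: [3.122, 0.349, 0.003]
wrist_force: [0.2, 0.2, -0.7]
width: 0.696
```

>>> play_rows(motion=[[-0.008,0.038,0.005,-0.0027,50],[-0.0085,0.038,0.005,-0.0027,50],[-0.0095,0.0375,0.005,-0.0027,50],[-0.01,0.0375,0.005,-0.0027,50],[-0.0105,0.0375,0.006,-0.0027,50]])

```text
time: 5.3
tool_pos: [0.5512, -0.2069, 0.1386]
tcp_rot: [3.104, 0.481, 0.002]
wrist_force: [0.0, -0.2, 0.1]
width: 0.694
```

```bash
python3 - <<'E'
from plan import *
im=[read_camera(n) for n in("top","side")]
f=lambda im,x0,y0,x1,y1,k:cv2.resize(im[y0:y1,x0:x1],None,fx=k,fy=k,interpolation=cv2.INTER_CUBIC)
cv2.imwrite("pics/c5.png",np.hstack([f(im[0],285,150,375,250,4),f(im[1],230,170,330,270,4)])[...,::-1])
cv2.imwrite("pics/t5.png",im[0][...,::-1]);cv2.imwrite("pics/s5.png",im[1][...,::-1])
plan([])
E
```

```text
at [ 0.5508 -0.2089  0.138 ] head -1.2671 F [-0.3163  0.1797 -0.7716] w 59.4 t 5.4 q6 0.8637389895636878
```

View pics/c5.png

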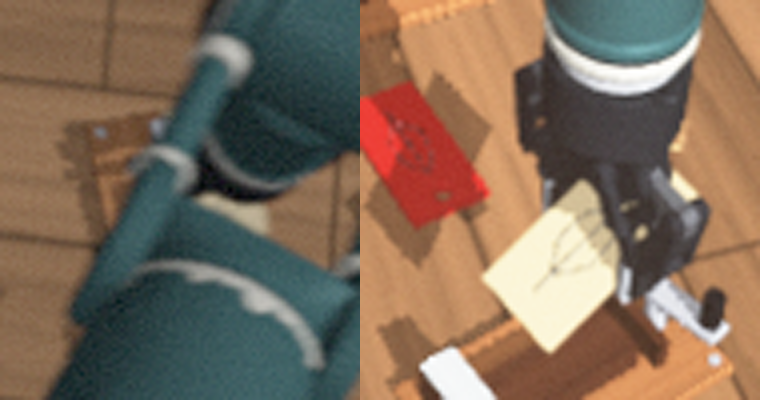

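The side crop shows the plaque held at a slope. Its plain-edge corners are at (483,277) and (551,352) in the crop, just over the lip at (440,360). I'll zoom in on the foot and lip for a relative measurement.

```bash
python3 - <<'E'
from plan import *
s=cv2.imread("pics/s5.png")
c=cv2.resize(s[208:290,238:318],None,fx=7,fy=7,interpolation=cv2.INTER_CUBIC)
cv2.imwrite("pics/c6.png",c)
E
```

```text
(no output)
```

View pics/c6.png

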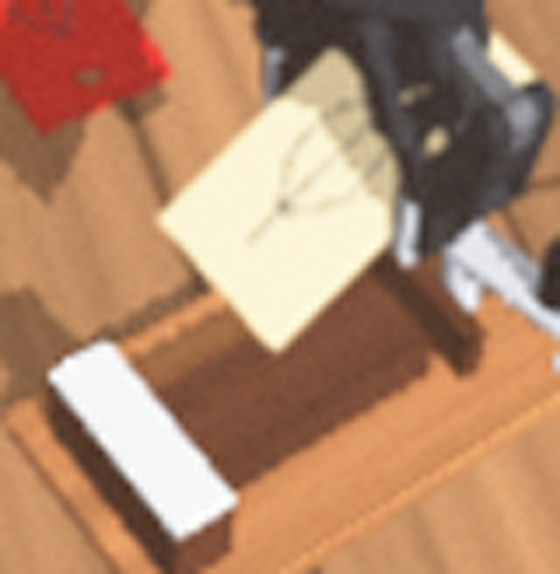

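```bash
python3 - <<'E'
from plan import *
U=lambda p:uncrop(p,(238,208),7)
c=U([(160,217),(276,350)]);l=U([(330,50),(390,245)])
def res(p,yaw=.304):
    q=[p[0],p[1],p[2],yaw,p[3]]
    P=lambda L:proj("side",plate(q,np.array(L)/1e3))
    a=P([(-60,30,4),(-60,-30,4),(p[4]*1e3,30,4),(p[5]*1e3,-30,4)])
    return (a-np.vstack([c,l])).ravel()
for yaw in(.27,.304,.33):
    s=least_squares(res,[.55,-.21,.16,.52,0,0],kwargs=dict(yaw=yaw));print(yaw,s.x,s.cost)
q=s.x
lip=U([(105,340),(238,497),(182,540),(48,376)])
W=np.array([onplane("side",p,.05) for p in lip]);print(W,np.arctan2(-(W[1]-W[0])[0],-(W[1]-W[0])[1]),[np.linalg.norm(W[i]-W[i-1])*1e3 for i in range(4)])
n=np.array([np.cos(.304),np.sin(.304)])
print("front mid",W[:2].mean(0),"jig side",W[:2].mean(0)[:2]+.048*n)
E
```

```text
0.27 [ 0.5371 -0.2474  0.2073  0.5717  0.0122 -0.0131] 0.3141026312205221
0.304 [ 0.539  -0.2429  0.2006  0.5158  0.0134 -0.0139] 0.08851704051546415
0.33 [ 0.5403 -0.2394  0.1953  0.4707  0.0145 -0.0144] 0.18165140950462957
[[ 0.4742 -0.19    0.05  ]
 [ 0.4982 -0.2628  0.05  ]
 [ 0.4752 -0.2726  0.05  ]
 [ 0.4509 -0.1983  0.05  ]] -0.31926727129649884 [np.float64(24.716347907726302), np.float64(76.6645556360386), np.float64(25.036712269135062), np.float64(78.14025044357325)]
front mid [ 0.4862 -0.2264  0.05  ] jig side [ 0.532 -0.212]
```

```bash
python3 - <<'E'
from plan import *
U=lambda p:uncrop(p,(238,208),7)
c=U([(160,217),(276,350)]);l=U([(330,50),(390,245)])
T=np.array([.5511,-.208]);yaw=.304;n=np.array([np.cos(yaw),np.sin(yaw)]);m=np.array([-n[1],n[0]])
def res(p,z,full=0):
    dx,tilt,a,b,bias=p
    xy=T+n*dx+m*bias
    q=[*xy,z,yaw,tilt]
    L=np.array([(-.06,.03,.004),(-.06,-.03,.004),(a,.03,.004),(b,-.03,.004)])
    return (proj("side",plate(q,L))-np.vstack([c,l])).ravel()
for z in(.150,.1535,.157,.16):
    s=least_squares(res,[0,.52,0,0,0],args=(z,));print(z,"dx,tilt,..,bias",s.x,"deg",np.degrees(s.x[1]),s.cost);print(s.fun.reshape(-1,2)[:2])
E
```

```text
0.15 dx,tilt,..,bias [ 0.0002  0.5363  0.0189 -0.0105 -0.0022] deg 30.725471011952514 1.5468907821916336
[[ 0.6055  0.6551]
 [-0.3498 -0.3075]]
0.1535 dx,tilt,..,bias [-0.0013  0.5348  0.0185 -0.0107 -0.0041] deg 30.64231815333587 1.3643684096006667
[[ 0.5619  0.603 ]
 [-0.319  -0.2737]]
0.157 dx,tilt,..,bias [-0.0029  0.5334  0.0181 -0.0109 -0.006 ] deg 30.559344449801024 1.1924445886302295
[[ 0.5179  0.5505]
 [-0.2879 -0.2395]]
0.16 dx,tilt,..,bias [-0.0042  0.5321  0.0178 -0.0111 -0.0077] deg 30.488382350916577 1.0537731166488964
[[ 0.48    0.5051]
 [-0.2608 -0.2099]]
```

```bash
cat >> plan.py <<'E'
def avg(k=10):
    P=[];F=[]
    for _ in range(k):
        read_camera("top");s=read_state();P.append(s['tool_pos']);F.append(s['wrist_force'])
    M=R.from_rotvec(s['tcp_rot']).as_matrix();h=np.arctan2(M[1,1],M[0,1])
    P=np.array(P);print("std",P.std(0)*1e3,"F",np.mean(F,0),"w",round(s['width']*85.4,1),"t",round(s['time'],2))
    return [*P.mean(0),h]
J=np.array([.5315,-.2085]);yaw=.304;n=np.array([np.cos(yaw),np.sin(yaw)]);m=np.array([-n[1],n[0]])
def injig(p): d=np.array(p[:2])-J;return np.array([d@n,d@m,p[2]])*1e3
E
python3 - <<'E'
from plan import *
a=avg();print(a,injig(a))
plan([(*(J+n*.0133),.07,-1.267,5)],start=a)
E
```

```text
std [0.107  0.8334 0.2017] F [-0.0928 -0.0648 -0.3991] w 59.6 t 5.9
[np.float64(0.5510493339317538), np.float64(-0.205066825407919), np.float64(0.1378160012715616), np.float64(-1.2628885321886758)] [ 19.6806  -2.5761 137.816 ]
at [ 0.551  -0.2051  0.1378] head -1.2629 F [ 0.1215 -0.3604 -0.3527] w 59.6 t 5.9 q6 0.8648676561665914
[-0.0013,-0.0005,0.0136,0.0001]
[-0.0013,-0.0005,0.0136,0.0001]
[-0.0013,-0.0005,0.0136,0.0001]
[-0.0013,-0.0005,0.0136,0.0001]
[-0.0013,-0.0005,0.0136,0.0001]
--
```

>>> play_rows(motion=[[-0.001,-0.001,0.015,0,50],[-0.001,-0.0005,0.015,0,50],[-0.0015,-0.0005,0.015,0,50],[-0.001,-0.0005,0.015,0,50],[-0.001,0,0.008,0,50]])

```text
time: 6.52
tool_pos: [0.5439, -0.2044, 0.0674]
tcp_rot: [-3.104, -0.48, 0.003]
wrist_force: [-0.8, -0.4, 0.0]
width: 0.693
```

>>> play_rows(motion=[[0,0,0.003,0,50],[0,0,0.003,0,50],[0,0,0.002,0,50],[0,0,0.002,0,50],[0,0,0,0,50]])

```text
time: 7.15
tool_pos: [0.545, -0.2047, 0.0594]
tcp_rot: [3.105, 0.48, 0.0]
wrist_force: [-0.1, 0.2, -0.8]
width: 0.691
```

```bash
python3 - <<'E'
from plan import *
a=avg();print(a,injig(a))
s=read_camera("side")[...,::-1];cv2.imwrite("pics/s7.png",s)
cv2.imwrite("pics/c7.png",cv2.resize(s[220:300,238:328],None,fx=7,fy=7,interpolation=cv2.INTER_CUBIC))
E
```

```text
std [0.0272 0.0138 0.0414] F [-0.021  -0.2149 -0.7749] w 59.4 t 7.65
[np.float64(0.5450467250161768), np.float64(-0.20474344263963382), np.float64(0.05940140648017089), np.float64(-1.2639556223394863)] [14.05   -0.4708 59.4014]
```

View pics/c7.png

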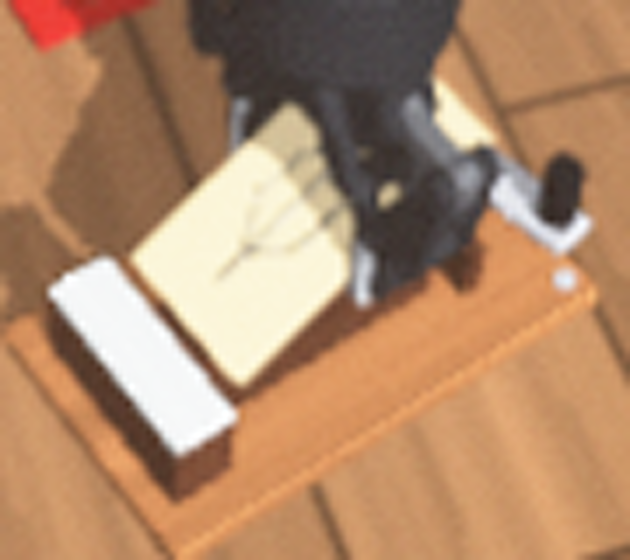

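Side view: the plaque's foot edge (132,260)–(241,385) is just in front of, and parallel to, the lip's front edge (105,257)–(238,412). I'll compute the relative offset.

```bash
python3 - <<'E'
from plan import *
U=lambda p:uncrop(p,(238,220),7)
W=[onplane("side",p,.05) for p in U([(105,257),(238,412),(182,455),(48,292)])]
fm=np.mean(W[:2],0);e=W[0]-W[1];print("lip",fm,np.arctan2(-e[0],e[1]),np.linalg.norm(e), "back mid", np.mean(W[2:],0))
for z in(.042,.045,.048):
    F=[onplane("side",p,z) for p in U([(132,260),(241,385)])]
    e=F[0]-F[1];d=np.mean(F,0)[:2]-fm[:2];print(z,"foot rel lip n,m mm",d@n*1e3,d@m*1e3,"yaw",np.arctan2(-e[0],e[1]),"len",np.linalg.norm(e)*1e3)
E
```

```text
lip [ 0.4862 -0.2264  0.05  ] 0.32549195921931884 0.07602572250758008 back mid [ 0.4631 -0.2353  0.05  ]
0.042 foot rel lip n,m mm 10.191669626622696 4.6594116790031 yaw 0.3293774176898209 len 62.49774719055259
0.045 foot rel lip n,m mm 9.010664416939576 3.168661033018211 yaw 0.3293774176898201 len 62.27175667649474
0.048 foot rel lip n,m mm 7.8296592072565865 1.6779103870333676 yaw 0.3293774176898198 len 62.04576616243696
```

>>> play_rows(motion=[[0,0,0.002,0,50],[0,0,0.002,0,50],[0,0,0.001,0,50],[0,0,0,0,50]])

```text
time: 8.2
tool_pos: [0.5448, -0.2047, 0.0541]
tcp_rot: [-3.105, -0.48, 0.0]
wrist_force: [-0.2, -0.4, -0.9]
width: 0.695
```

>>> play_rows(motion=[[0,0,0.001,0,50],[0,0,0.001,0,50],[0,0,0,0,50]])

```text
time: 8.57
tool_pos: [0.5449, -0.2047, 0.0522]
tcp_rot: [-3.105, -0.48, 0.0]
wrist_force: [-0.2, -0.3, -0.5]
width: 0.702
```

>>> play_rows(motion=[[0,0,0.001,0,50],[0,0,0.001,0,50],[0,0,0,0,50]])

```text
time: 8.95
tool_pos: [0.5449, -0.2047, 0.0501]
tcp_rot: [-3.105, -0.48, 0.0]
wrist_force: [0.2, 0.8, -0.2]
width: 0.697
```

>>> play_rows(motion=[[0,0,0.001,0,50],[0,0,0,0,50]])

```text
time: 9.2
tool_pos: [0.5449, -0.2047, 0.0492]
tcp_rot: [-3.105, -0.48, 0.0]
wrist_force: [0.0, 0.6, -0.8]
width: 0.691
```

>>> play_rows(motion=[[0,0,0.001,0,50],[0,0,0,0,50]])

```text
time: 9.45
tool_pos: [0.5449, -0.2047, 0.0481]
tcp_rot: [-3.105, -0.48, 0.0]
wrist_force: [-0.3, 0.6, -0.8]
width: 0.693
```

```bash
python3 - <<'E'
from plan import *
a=avg(6);print(a,injig(a))
s=read_camera("side")[...,::-1];cv2.imwrite("pics/s8.png",s)
E
```

```text
std [0.0314 0.0051 0.0312] F [ 0.2827 -0.1267 -0.8243] w 59.3 t 9.75
[np.float64(0.5449729162457827), np.float64(-0.2047153549805244), np.float64(0.04828328064269183), np.float64(-1.264014581373538)] [13.988  -0.4219 48.2833]
```

>>> play_rows(motion=[[0,0,0.001,0,50],[0,0,0,0,50]])

```text
time: 10.05
tool_pos: [0.5449, -0.2047, 0.0472]
tcp_rot: [-3.105, -0.48, 0.0]
wrist_force: [-0.1, -0.1, -0.3]
width: 0.695
```

>>> play_rows(motion=[[0,0,0.001,0,50],[0,0,0,0,50]])

```text
time: 10.3
tool_pos: [0.5449, -0.2047, 0.0461]
tcp_rot: [-3.105, -0.48, 0.0]
wrist_force: [0.4, -0.2, -1.7]
width: 0.695
```

>>> play_rows(motion=[[0,0,0.001,0,50],[0,0,0,0,50]])

```text
time: 10.55
tool_pos: [0.5449, -0.2047, 0.0452]
tcp_rot: [-3.105, -0.48, 0.0]
wrist_force: [0.7, -0.2, -0.4]
width: 0.696
```

```bash
cat > foot.py <<'E'
from plan import *
def foot(s,box=(250,225,300,285)):
    x0,y0,x1,y1=box;k=8
    c=cv2.resize(s[y0:y1,x0:x1],None,fx=k,fy=k,interpolation=cv2.INTER_CUBIC).astype(int)
    m=((c[...,2]>185)&(c[...,0]>140)&(c[...,2]-c[...,0]>18)).astype(np.uint8)
    m=cv2.morphologyEx(m,cv2.MORPH_OPEN,np.ones((9,9),np.uint8))
    _,l,st,_=cv2.connectedComponentsWithStats(m);b=1+np.argmax(st[1:,4])
    ct=max(cv2.findContours((l==b).astype(np.uint8),0,1)[0],key=len)[:,0]
    L=ct[np.argmin(ct[:,0])];B=ct[np.argmax(ct[:,1])]
    return uncrop([L,B],(x0,y0),k),st[b,4]
if __name__=="__main__":
    s=read_camera("side")[...,::-1];cv2.imwrite("pics/s9.png",s)
    for f in("s7","s8","s9"):
        q,a=foot(cv2.imread(f"pics/{f}.png"));print(f,q.ravel(),a)
    # predicted px shift per mm down, and px of upper foot corners at bed contact, tool y centred
    for off in(.015,.018,.021):
        for tz in(.0594,.0483,.0452):
            p=[*(J+n*.014-m*.0004+m*-.005),tz+off,yaw,.534]
            print(off,tz,proj("side",plate(p,np.array([(-.06,.03,.004),(-.06,-.03,.004)]))).ravel())
E
python3 foot.py
```

```text
s7 [256.5625 255.9375 271.1875 274.0625] 42945
s8 [255.8125 259.0625 270.6875 276.3125] 43291
s9 [255.9375 259.1875 270.5625 277.9375] 42881
0.015 0.0594 [258.113  257.8038 272.7209 275.4363]
0.015 0.0483 [258.0356 260.3071 272.5153 277.8732]
0.015 0.0452 [258.0143 260.9988 272.4585 278.5462]
0.018 0.0594 [258.1341 257.12   272.7771 274.7704]
0.018 0.0483 [258.0564 259.6347 272.5705 277.2187]
0.018 0.0452 [258.035  260.3295 272.5135 277.8949]
0.021 0.0594 [258.1553 256.433  272.8335 274.1013]
0.021 0.0483 [258.0773 258.9592 272.626  276.5612]
0.021 0.0452 [258.0557 259.6571 272.5687 277.2406]
```

>>> play_rows(motion=[[0,0,0.001,0,50],[0,0,0,0,50]])

```text
time: 10.85
tool_pos: [0.5449, -0.2047, 0.0442]
tcp_rot: [-3.105, -0.48, 0.0]
wrist_force: [-0.6, 0.1, -0.4]
width: 0.694
```

>>> play_rows(motion=[[0,0,0.001,0,50],[0,0,0,0,50]])

```text
time: 11.1
tool_pos: [0.545, -0.2047, 0.0433]
tcp_rot: [3.105, 0.48, 0.0]
wrist_force: [0.3, 0.5, -0.8]
width: 0.695
```

```bash
python3 - <<'E'
from plan import *
from foot import foot
a=avg(8);print(a,injig(a))
s=read_camera("side")[...,::-1];cv2.imwrite("pics/s10.png",s);print(foot(s))
cv2.imwrite("pics/c10.png",cv2.resize(s[220:300,238:328],None,fx=7,fy=7,interpolation=cv2.INTER_CUBIC))
E
```

```text
std [0.0084 0.0172 0.0164] F [ 0.14    0.0734 -0.3222] w 59.6 t 11.5
[np.float64(0.5449687240549491), np.float64(-0.20472324632730066), np.float64(0.04329161891873709), np.float64(-1.264047285361553)] [13.9817 -0.4281 43.2916]
(array([[256.0625, 259.1875],
       [270.6875, 278.0625]]), np.int32(42713))
```

View pics/c10.png

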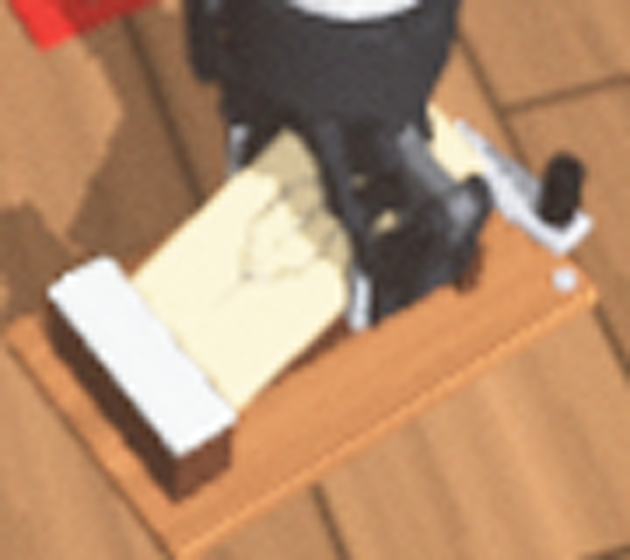

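Plaque and lip are parallel, with roughly equal side margins. The foot has met the bed: it stopped moving in the image while the plaque turns gently in the grip. I'll slide it under the lip.

>>> play_rows(motion=[[0,0,-0.0005,0,50],[-0.003,-0.0003,0,0,50],[-0.003,0,0,0,50],[-0.002,0,0,0,50],[0,0,0,0,50]])

```text
time: 12.18
tool_pos: [0.537, -0.2069, 0.0437]
tcp_rot: [-3.105, -0.48, 0.0]
wrist_force: [-0.1, -1.2, -0.1]
width: 0.693
```

>>> play_rows(motion=[[-0.0015,0,0,0,50],[-0.0015,0,0,0,50],[-0.001,0,0,0,50],[0,0,0,0,50]])

```text
time: 12.68
tool_pos: [0.5334, -0.2081, 0.0438]
tcp_rot: [-3.105, -0.48, 0.0]
wrist_force: [0.7, -0.3, -0.9]
width: 0.697
```

```bash
python3 - <<'E'
from plan import *
from foot import foot
a=avg(8);print(a,injig(a))
s=read_camera("side")[...,::-1];cv2.imwrite("pics/s11.png",s);print(foot(s))
E
```

```text
std [0.0195 0.0134 0.009 ] F [ 0.195  -0.1292 -0.3167] w 59.7 t 13.07
[np.float64(0.5334803079922139), np.float64(-0.2080535527600575), np.float64(0.04380357437425916), np.float64(-1.2639731877772407)] [ 2.0231 -0.1668 43.8036]
(array([[255.5625, 258.0625],
       [269.9375, 276.8125]]), np.int32(35560))
```

>>> play_rows(motion=[[-0.001,0,0,0,50],[0,0,0.0015,0,50],[0,0,0.0015,0,50],[0,0,0.0015,0,50],[0,0,0,0,50]])

```text
time: 13.75
tool_pos: [0.5339, -0.2083, 0.0406]
tcp_rot: [3.104, 0.479, 0.004]
wrist_force: [2.0, 2.9, 5.8]
width: 0.695
```

>>> play_rows(motion=[[0,0,0.0015,0,50],[0,0,0.0015,0,50],[0,0,0.0015,0,50],[0,0,0.0015,0,50],[0,0,0,0,50]])

```text
time: 14.38
tool_pos: [0.5359, -0.2086, 0.0356]
tcp_rot: [3.103, 0.479, 0.01]
wrist_force: [4.7, 3.5, 7.1]
width: 0.701
```

```bash
python3 - <<'E'
from plan import *
from foot import foot
a=avg(6);print(a,injig(a))
s=read_camera("side")[...,::-1];cv2.imwrite("pics/s12.png",s);print(foot(s))
cv2.imwrite("pics/c12.png",np.vstack([cv2.resize(cv2.imread(f"pics/{f}.png")[220:290,238:328],None,fx=4,fy=4,interpolation=cv2.INTER_CUBIC) for f in("s11","s12")]))
E
```

```text
std [0.0115 0.013  0.0123] F [3.956  3.0644 6.6635] w 59.4 t 14.68
[np.float64(0.5358332303112573), np.float64(-0.20860354961730856), np.float64(0.03559337849614067), np.float64(-1.2647065229073076)] [ 4.1035 -1.3959 35.5934]
(array([[255.5625, 258.5625],
       [270.4375, 277.8125]]), np.int32(34219))
```

View pics/c12.png

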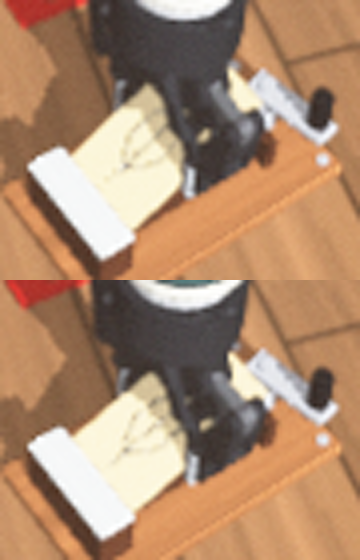

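Both frames show the foot tucked under the lip, and the tilt decreasing in the second. The forces are mild, about 5 N backward and 7 N up, from friction in the pads. I'll ease the grip to 20 N, re-centre slightly towards +y, and keep lowering.

>>> play_rows(motion=[[0,-0.001,0,0,50],[0,-0.0005,0.0015,0,50],[0,0,0.0015,0,50],[0,0,0.0015,0,50],[0,0,0.0015,0,50]], squeeze=20)

```text
time: 15.35
tool_pos: [0.5365, -0.2081, 0.0303]
tcp_rot: [3.101, 0.479, 0.013]
wrist_force: [5.6, 1.1, 6.4]
width: 0.694
```

```bash
python3 - <<'E'
from plan import *
a=avg(4);F=read_state()['wrist_force'];print(a,injig(a),F[:2]@n,F[:2]@m)
E
```

```text
std [0.0341 0.0175 0.0337] F [4.9968 0.9105 6.6641] w 60.1 t 15.55
[np.float64(0.536299481100925), np.float64(-0.20806260483733707), np.float64(0.03002890694600169), np.float64(-1.2641073154035773)] [ 4.7103 -1.0193 30.0289] 5.754283339038249 0.12790899579031037
```

>>> play_rows(motion=[[0,0,0.0015,0,50],[0,0,0.0015,0,50],[0,0,0.0015,0,50],[0,0,0.0015,0,50],[0,0,0.0015,0,50]])

```text
time: 16.18
tool_pos: [0.5347, -0.2078, 0.0217]
tcp_rot: [3.102, 0.48, 0.007]
wrist_force: [2.4, 1.1, 5.6]
width: 0.697
```

```bash
python3 - <<'E'
from plan import *
a=avg(4);F=read_state()['wrist_force'];print(a,injig(a),F[:2]@n,F[:2]@m)
s=read_camera("side")[...,::-1];cv2.imwrite("pics/s13.png",s)
t=read_camera("top")[...,::-1]
cv2.imwrite("pics/c13.png",np.hstack([cv2.resize(i,None,fx=5,fy=5,interpolation=cv2.INTER_CUBIC) for i in (s[225:295,245:325],t[165:235,300:360])]))
E
```

```text
std [0.013  0.0166 0.0414] F [2.504  0.5274 5.0142] w 59.3 t 16.38
[np.float64(0.5345579192822765), np.float64(-0.20778033261532286), np.float64(0.021510538475337196), np.float64(-1.2638220055381142)] [ 3.1331 -0.2287 21.5105] 2.2451743786026928 -0.4107217114793384
```

View pics/c13.png

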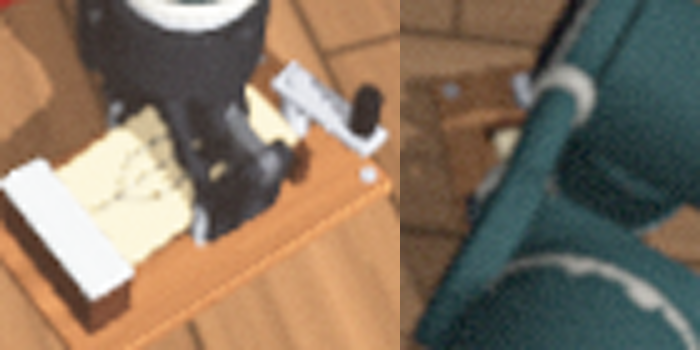

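The side view shows the plaque nearly flat, foot under the lip, holed end just above the end stop. That was my last allowed picture, so I continue by force and position readings.

>>> play_rows(motion=[[0,0,0.0015,0,50],[0,0,0.0015,0,50],[0,0,0.001,0,50],[0,0,0,0,50]])

```text
time: 16.98
tool_pos: [0.5347, -0.2078, 0.0176]
tcp_rot: [3.102, 0.48, 0.007]
wrist_force: [3.6, 1.0, 4.8]
width: 0.699
```

>>> play_rows(motion=[[0,0,0.001,0,50],[0,0,0.001,0,50],[0,0,0,0,50],[0,0,0,0,50]])

```text
time: 17.48
tool_pos: [0.5347, -0.2077, 0.0155]
tcp_rot: [3.102, 0.48, 0.007]
wrist_force: [3.5, 0.7, 5.3]
width: 0.699
```

>>> play_rows(motion=[[0,0,0.001,0,50],[0,0,0.001,0,50],[0,0,0,0,50],[0,0,0,0,50]])

```text
time: 17.98
tool_pos: [0.5347, -0.2077, 0.0135]
tcp_rot: [3.102, 0.48, 0.007]
wrist_force: [3.7, 1.0, 5.3]
width: 0.698
```

```bash
python3 - <<'E'
from plan import *
a=avg(4);F=read_state()['wrist_force'];print(a,injig(a),F[:2]@n,F[:2]@m)
E
```

```text
std [0.0068 0.0085 0.0044] F [3.5757 1.2047 5.4215] w 59.5 t 18.18
[np.float64(0.53469368708193), np.float64(-0.20772723754883757), np.float64(0.013530349352747054), np.float64(-1.2639250754297908)] [ 3.2786 -0.2187 13.5303] 3.9086482079617517 -0.24006288476236337
```

>>> play_rows(motion=[[0,0,0.001,0,50],[0,0,0,0,50],[0,0,0,0,50]])

```text
time: 18.55
tool_pos: [0.5347, -0.2077, 0.0125]
tcp_rot: [3.102, 0.48, 0.007]
wrist_force: [4.1, 1.7, 4.0]
width: 0.697
```

>>> play_rows(motion=[[0,0,0.001,0,50],[0,0,0,0,50],[0,0,0,0,50]])

```text
time: 18.92
tool_pos: [0.5344, -0.2077, 0.0113]
tcp_rot: [3.102, 0.48, 0.006]
wrist_force: [4.3, 0.7, 4.9]
width: 0.698
```

>>> play_rows(motion=[[0,0,0.001,0,50],[0,0,0,0,50],[0,0,0,0,50]])

```text
time: 19.3
tool_pos: [0.5343, -0.2076, 0.0102]
tcp_rot: [3.103, 0.48, 0.006]
wrist_force: [3.3, 0.6, 5.4]
width: 0.695
```

```bash
cat > far.py <<'E'
from plan import *
def far(s,box=(285,235,315,262),k=8):
    x0,y0,x1,y1=box
    c=cv2.resize(s[y0:y1,x0:x1],None,fx=k,fy=k,interpolation=cv2.INTER_CUBIC).astype(int)
    m=((c[...,2]>175)&(c[...,1]>150)&(c[...,0]>110)&(c[...,2]-c[...,0]>22)).astype(np.uint8)
    m=cv2.morphologyEx(m,cv2.MORPH_OPEN,np.ones((5,5),np.uint8))
    _,l,st,_=cv2.connectedComponentsWithStats(m)
    if len(st)<2:return None
    b=1+np.argmax(st[1:,4]);ct=max(cv2.findContours((l==b).astype(np.uint8),0,1)[0],key=len)[:,0]
    top=ct[np.argmin(ct[:,1])];rt=ct[np.argmax(ct[:,0])]
    return uncrop([top,rt],(x0,y0),k).ravel().round(1),st[b,4]
if __name__=="__main__":
    a=avg(4);print(injig(a))
    s=read_camera("side")[...,::-1];import time;cv2.imwrite("pics/s%d.png"%int(read_state()['time']*10),s)
    print("s13",far(cv2.imread("pics/s13.png")),"now",far(s))
    for th in(0,.03,.06,.1,.15):
        z=.032+.06*np.sin(th)+.004*np.cos(th)
        p=[*(J+n*0-m*.004),z,yaw,th]
        P=plate(p,np.array([(.06,.03,.004),(.06,-.03,.004),(.06,.005,.004)]));print(th,proj("side",P).ravel().round(1))
E
python3 far.py
```

```text
std [0.0232 0.0133 0.0246] F [3.5822 0.6923 5.2454] w 59.0 t 19.5
[ 2.9334 -0.0364 10.2428]
s13 (array([294.1, 241.6, 304.7, 252.3]), np.int32(4269)) now (array([293.6, 245.6, 303.8, 257.1]), np.int32(3401))
0 [289.4 240.4 304.4 256.6 295.5 247. ]
0.03 [289.5 239.6 304.5 255.8 295.6 246.2]
0.06 [289.5 238.8 304.6 255.  295.7 245.4]
0.1 [289.6 237.7 304.7 254.  295.7 244.4]
0.15 [289.6 236.4 304.7 252.8 295.8 243.1]
```

>>> play_rows(motion=[[0,0,0.001,0,50],[0,0,0,0,50],[0,0,0,0,50]])

```text
time: 19.92
tool_pos: [0.5343, -0.2077, 0.0096]
tcp_rot: [3.102, 0.48, 0.006]
wrist_force: [2.8, 1.0, 7.5]
width: 0.696
```

>>> play_rows(motion=[[0,0,0.001,0,50],[0,0,0,0,50],[0,0,0,0,50]])

```text
time: 20.3
tool_pos: [0.5344, -0.2077, 0.0096]
tcp_rot: [3.103, 0.48, 0.006]
wrist_force: [0.4, 2.8, 13.2]
width: 0.694
```

```bash
python3 far.py | head -3
```

```text
std [0.0115 0.012  0.0053] F [ 0.2008  2.2286 13.9583] w 59.4 t 20.5
[ 2.9844 -0.0746  9.5401]
s13 (array([294.1, 241.6, 304.7, 252.3]), np.int32(4269)) now (array([293.6, 246.1, 303.8, 257.1]), np.int32(3212))
```

>>> play_rows(motion=[[0,0,-0.001,0,50],[0,0,-0.001,0,50],[0,0,0,0,50]])

```text
time: 20.92
tool_pos: [0.5332, -0.2075, 0.0096]
tcp_rot: [3.103, 0.48, 0.003]
wrist_force: [2.9, 0.1, 6.4]
width: 0.692
```

```bash
python3 far.py | head -3; python3 - <<'E'
from plan import *
P=np.array([(108,-55,12),(-48,38.5,50),(-48,-38.5,50)])/1e3
print("pred",proj("side",jig([*(J-m*.004),yaw],P)).round(1).tolist(),"meas (323.4,260.9)",uncrop([(105,257),(238,412)],(238,220),7).round(1).tolist())
E
```

```text
std [0.0116 0.0073 0.0124] F [3.1952 0.4858 6.5552] w 59.5 t 21.12
[1.8819 0.5358 9.581 ]
s13 (array([294.1, 241.6, 304.7, 252.3]), np.int32(4269)) now (array([293.1, 245.8, 303.2, 257.3]), np.int32(3309))
pred [[324.0, 260.5], [253.0, 256.0], [271.7, 278.8]] meas (323.4,260.9) [[252.6, 256.3], [271.6, 278.4]]
```

>>> play_rows(motion=[[0,0,-0.001,0,50],[0,0,0,0,50],[0,0,0,0,62],[0,0,0,0,66],[0,0,0,0,72]])

```text
time: 21.8
tool_pos: [0.5309, -0.2065, 0.0089]
tcp_rot: [-3.104, -0.48, 0.003]
wrist_force: [-0.1, -0.1, 0.0]
width: 0.846
```

>>> play_rows(motion=[[0,0,0,0,80],[0,0,0,0,80],[0,0,0,0,80]])

```text
time: 22.18
tool_pos: [0.532, -0.2069, 0.0098]
tcp_rot: [3.105, 0.48, -0.0]
wrist_force: [0.0, 0.2, 0.3]
width: 0.938
```

```bash
python3 far.py | head -3
```

```text
std [0.0142 0.0072 0.009 ] F [ 0.1217 -0.224  -0.0377] w 80.1 t 22.38
[1.0135 1.323  9.8335]
s13 (array([294.1, 241.6, 304.7, 252.3]), np.int32(4269)) now (array([292.7, 246.1, 299.4, 252.9]), np.int32(1990))
```

>>> play_rows(motion=[[0,0,-0.01,0,85],[0,0,-0.02,0,85],[0,0,-0.04,0,85],[0,0,-0.05,0,85],[0,0,-0.05,0,85]])

```text
time: 23.05
tool_pos: [0.5322, -0.207, 0.1831]
tcp_rot: [3.104, 0.48, 0.002]
wrist_force: [0.1, -0.1, 0.2]
width: 0.998
```

```bash
python3 - <<'E'
from plan import *
a=avg(4);print(a,injig(a))
s=read_camera("side")[...,::-1];t=read_camera("top")[...,::-1];cv2.imwrite("pics/s14.png",s);cv2.imwrite("pics/t14.png",t)
x0,y0,x1,y1=245,225,325,290;k=8
c=cv2.resize(s[y0:y1,x0:x1],None,fx=k,fy=k,interpolation=cv2.INTER_CUBIC).astype(int)
mk=((c[...,2]>175)&(c[...,1]>150)&(c[...,0]>110)&(c[...,2]-c[...,0]>22)).astype(np.uint8)
mk=cv2.morphologyEx(mk,cv2.MORPH_OPEN,np.ones((9,9),np.uint8))
_,l,st,_=cv2.connectedComponentsWithStats(mk);b=1+np.argmax(st[1:,4])
ct=max(cv2.findContours((l==b).astype(np.uint8),0,1)[0],key=len)
q=cv2.approxPolyDP(cv2.convexHull(ct),.02*cv2.arcLength(ct,True),True)[:,0];print(st[b,4],uncrop(q,(x0,y0),k).round(1).tolist())
for th in(0,.058):
    z=.032+.06*np.sin(th)+.004*np.cos(th)
    print(th,(proj("side",plate([*(J-m*.004),z,yaw,th],np.array([(.06,.03,.004),(.06,-.03,.004),(-.048,.03,.004),(-.048,-.03,.004)])))+[-.4,.1]).round(1).tolist())
# peg: dark blob
g=(c.max(2)<75).astype(np.uint8);g[:, :400]=0
_,l,st,ce=cv2.connectedComponentsWithStats(g)
for i in np.argsort(-st[1:,4])[:3]+1:print("dark",st[i],uncrop([ce[i]],(x0,y0),k))
E
```

```text
std [1.3191 0.5603 3.1747] F [ 0.9932 -0.4401  1.3694] w 85.1 t 23.25
[np.float64(0.5354867289672086), np.float64(-0.20842513801314447), np.float64(0.18760218937520184), np.float64(-1.2640478190047795)] [  3.8263  -1.122  187.6022]
59473 [[288.8, 240.2], [302.7, 257.4], [270.7, 278.1], [255.4, 258.3]]
0 [[289.0, 240.5], [304.0, 256.7], [254.6, 260.8], [269.0, 278.5]]
0.058 [[289.1, 238.9], [304.2, 255.2], [254.5, 260.7], [269.0, 278.3]]
dark [ 563  143   43   73 2327] [[317.6661 246.9366]]
dark [ 401    0   62   72 2268] [[298.3457 227.4333]]
dark [435  46  11   6  54] [[299.5347 230.6481]]
```

```bash
python3 - <<'E'
from plan import *
s=cv2.imread("pics/s14.png")
C=[onplane("side",p,.04) for p in [(288.8,240.2),(302.7,257.4),(270.7,278.1),(255.4,258.3)]]
e=C[0]-C[1];print("far edge yaw",np.arctan2(-e[0],e[1]),np.linalg.norm(e));e=C[1]-C[2];print("near long edge yaw",np.arctan2(e[1],e[0]));e=C[0]-C[3];print("far long",np.arctan2(e[1],e[0]))
fm=(C[0]+C[1])/2
for c in C: d=c[:2]-(J-m*.004);print("jig",(d@n*1e3).round(1),(d@m*1e3).round(1))
Jq=J-m*.004
d=onplane("side",(317.67,246.94),.066)[:2]-Jq;print("peg in jig (side)",d@n*1e3,d@m*1e3,"catch angle",np.arctan2(-(d@m),-(d@n-.085)))
print("pred peg px",proj("side",jig([*Jq,yaw],np.array([[.085-.04*np.cos(2.2),-.04*np.sin(2.2),.066]]))))
E
```

```text
far edge yaw 0.23849386371321787 0.060910983614413064
near long edge yaw 0.32082597366510324
far long 0.26721147436899967
jig 59.0 31.3
jig 55.0 -29.5
jig -45.1 -31.1
jig -43.2 35.1
peg in jig (side) 91.71207502053048 -38.756021086731586 catch angle 1.7422832283637102
pred peg px [[321.082  241.9957]]
```

```bash
python3 - <<'E'
from plan import *
t=cv2.imread("pics/top0.png")
x0,y0,x1,y1=330,165,357,190;k=8
c=cv2.resize(t[y0:y1,x0:x1],None,fx=k,fy=k,interpolation=cv2.INTER_CUBIC).astype(int)
g=(c.max(2)<70).astype(np.uint8);_,l,st,ce=cv2.connectedComponentsWithStats(g);b=1+np.argmax(st[1:,4]);px=uncrop([ce[b]],(x0,y0),k)[0]
for z in(.066,.07):
    d=onplane("top",px,z)[:2]-J;print(px,st[b],"peg top view",d@n*1e3,d@m*1e3,np.arctan2(-(d@m),-(d@n-.085)),np.hypot(d@m,d@n-.085))
pl=J+n*.0965-m*.0375
a=avg(3)
plan([(*pl,.13,-1.267,4)],start=a)
E
```

```text
[340.0273 175.3621] [  63   65   45   42 1224] peg top view 92.11551530021006 -39.64294479268988 1.7483953032806177 0.04027646496185807
[340.0273 175.3621] [  63   65   45   42 1224] peg top view 91.2808433450027 -38.677430476566684 1.7317814476100417 0.03918408632843331
std [0.076  0.021  0.2596] F [ 0.0548  0.1302 -0.3992] w 85.0 t 23.5
at [ 0.5309 -0.2064  0.1783] head -1.264 F [ 0.0993  0.3197 -0.8943] w 85.0 t 23.5 q6 0.8494599553715725
[0.0241,0.0100,0.0121,0.0001]
[0.0241,0.0100,0.0121,0.0001]
[0.0241,0.0099,0.0121,0.0001]
[0.0241,0.0099,0.0121,0.0001]
--
```

>>> play_rows(motion=[[0.023,0.0105,0.01,0,45],[0.023,0.0105,0.015,0,42],[0.023,0.0105,0.02,0,40],[0.023,0.01,0.02,0,40],[0,0,0,0,40]])

```text
time: 24.12
tool_pos: [0.6311, -0.2179, 0.1108]
tcp_rot: [-3.101, -0.48, 0.009]
wrist_force: [-0.6, 0.0, -0.6]
width: 0.469
```

```bash
python3 - <<'E'
from plan import *
a=avg(5);print(injig(a))
E
```

```text
std [0.3627 0.2567 1.226 ] F [ 0.0177 -0.088   0.5819] w 39.8 t 24.38
[ 92.3557 -39.4454 114.1426]
```

>>> play_rows(motion=[[0,0,0.02,0,40],[0,0,0.02,0,40],[0,0,0.01,0,40],[0,0,0.004,0,40],[0,0,0,0,40]])

```text
time: 25.0
tool_pos: [0.6322, -0.2186, 0.0603]
tcp_rot: [-3.104, -0.48, 0.001]
wrist_force: [-1.2, -0.3, 0.3]
width: 0.468
```

```bash
python3 - <<'E'
from plan import *
a=avg(5);print(injig(a))
E
```

```text
std [0.1279 0.0415 0.2585] F [-0.3851 -0.3528  0.4422] w 39.9 t 25.25
[ 93.5584 -40.2714  61.4234]
```

>>> play_rows(motion=[[-0.001,-0.001,0.001,0,20],[0,0,0,0,10],[0,0,0,0,10],[0,0,0,0,10],[0,0,0,0,10]], squeeze=25)

```text
time: 25.88
tool_pos: [0.6319, -0.2195, 0.0603]
tcp_rot: [3.102, 0.48, 0.003]
wrist_force: [2.3, -5.3, -0.8]
width: 0.152
```

```bash
python3 - <<'E'
from plan import *
a=avg(5);p=injig(a);print(p)
A=np.arctan2(-p[1],-(p[0]-85));print("angle",A,np.hypot(p[0]-85,p[1]))
A0=1.75
th=np.linspace(A0,-.05,13);P=np.c_[85-40*np.cos(th),-40*np.sin(th)];d=np.diff(P,axis=0)
print("tool x,y mm",[(round(u,1),round(-v,1)) for u,v in d])
E
```

```text
std [0.0251 0.0156 0.0195] F [ 1.6742 -4.5568 -0.6439] w 12.6 t 26.12
[ 92.4934 -40.4825  60.3449]
angle 1.7538271605310718 41.170207709705544
tool x,y mm [(np.float64(-6.0), np.float64(0.6)), (np.float64(-6.0), np.float64(-0.3)), (np.float64(-5.9), np.float64(-1.2)), (np.float64(-5.6), np.float64(-2.0)), (np.float64(-5.3), np.float64(-2.9)), (np.float64(-4.8), np.float64(-3.6)), (np.float64(-4.2), np.float64(-4.3)), (np.float64(-3.5), np.float64(-4.9)), (np.float64(-2.7), np.float64(-5.3)), (np.float64(-1.9), np.float64(-5.7)), (np.float64(-1.0), np.float64(-5.9)), (np.float64(-0.1), np.float64(-6.0))]
```

>>> play_rows(motion=[[-0.006,0.001,0,0,10],[-0.006,0,0,0,10],[-0.006,-0.001,0,0,10],[-0.0055,-0.002,0,0,10],[0,0,0,0,10]])

```text
time: 26.75
tool_pos: [0.6094, -0.2251, 0.0604]
tcp_rot: [3.101, 0.479, 0.005]
wrist_force: [3.6, -6.5, -3.0]
width: 0.149
```

>>> play_rows(motion=[[-0.0055,-0.003,0,0,10],[-0.005,-0.0035,0,0,10],[-0.004,-0.0045,0,0,10],[-0.0035,-0.005,0,0,10],[0,0,0,0,10]])

```text
time: 27.38
tool_pos: [0.5846, -0.2196, 0.0605]
tcp_rot: [3.096, 0.48, -0.004]
wrist_force: [-5.6, -19.8, -0.3]
width: 0.146
```

```bash
python3 - <<'E'
from plan import *
a=avg(3);p=injig(a);print(p)
A=np.arctan2(-p[1],-(p[0]-85));print("angle",A,np.hypot(p[0]-85,p[1]))
E
```

```text
std [0.018  0.0046 0.0046] F [ -4.9792 -20.1841   0.3849] w 12.8 t 27.52
[ 47.3799 -26.4927  60.498 ]
angle 0.6135493610494271 46.0123131465401
```

```bash
cat > edges.py <<'E'
from plan import *
def edges(s,zt=.04):
    x0,y0,x1,y1=245,225,325,290;k=8
    c=cv2.resize(s[y0:y1,x0:x1],None,fx=k,fy=k,interpolation=cv2.INTER_CUBIC).astype(int)
    mk=((c[...,2]>175)&(c[...,1]>150)&(c[...,0]>110)&(c[...,2]-c[...,0]>22)).astype(np.uint8)
    mk=cv2.morphologyEx(mk,cv2.MORPH_OPEN,np.ones((9,9),np.uint8))
    ys,xs=np.nonzero(mk);W=np.array([onplane("side",p,zt)[:2] for p in uncrop(np.c_[xs,ys][::7],(x0,y0),k)])-(J-m*.004)
    a=W@n*1e3;b=W@m*1e3;out=[]
    for lo in range(-45,65,10):
        k_=(a>=lo)&(a<lo+10)
        if k_.sum()>20:out.append((lo+5,int(k_.sum()),b[k_].min().round(1),b[k_].max().round(1)))
    return out
if __name__=="__main__":
    print(edges(cv2.imread("pics/s14.png")));s=read_camera("side")[...,::-1];cv2.imwrite("pics/s15.png",s);print(edges(s))
E
python3 edges.py
```

```text
[(-40, 826, np.float64(-32.1), np.float64(34.6)), (-30, 875, np.float64(-32.1), np.float64(34.8)), (-20, 878, np.float64(-32.5), np.float64(34.9)), (-10, 856, np.float64(-32.5), np.float64(34.9)), (0, 854, np.float64(-101.3), np.float64(34.6)), (10, 877, np.float64(-102.5), np.float64(35.0)), (20, 1037, np.float64(-115.2), np.float64(82.2)), (30, 1308, np.float64(-116.4), np.float64(81.2)), (40, 1100, np.float64(-94.4), np.float64(104.3)), (50, 834, np.float64(-32.1), np.float64(101.7)), (60, 321, np.float64(-27.9), np.float64(88.2))]
[(-40, 828, np.float64(-32.2), np.float64(35.0)), (-30, 874, np.float64(-32.0), np.float64(34.6)), (-20, 866, np.float64(-32.0), np.float64(34.4)), (-10, 856, np.float64(-32.2), np.float64(34.9)), (0, 853, np.float64(-99.6), np.float64(34.5)), (10, 868, np.float64(-75.9), np.float64(34.7)), (20, 1007, np.float64(-115.7), np.float64(34.5)), (30, 1255, np.float64(-114.6), np.float64(34.4)), (40, 845, np.float64(-91.6), np.float64(34.9)), (50, 452, np.float64(-32.1), np.float64(33.4)), (60, 34, np.float64(13.7), np.float64(31.2))]
```

>>> play_rows(motion=[[0,0.004,0,0,16],[0,0,0,0,24],[0,0,0,0,24],[0,0,0,0,24]])

```text
time: 28.08
tool_pos: [0.5872, -0.2165, 0.0597]
tcp_rot: [-3.104, -0.481, 0.0]
wrist_force: [-0.0, -0.3, -0.8]
width: 0.282
```

```bash
python3 - <<'E'
from plan import *
a=avg(4);p=injig(a);F=read_state()['wrist_force'];print(p,F[:2]@n,F[:2]@m)
s=read_camera("side")[...,::-1];cv2.imwrite("pics/s16.png",s)
x0,y0,x1,y1=270,225,330,285;k=8
c=cv2.resize(s[y0:y1,x0:x1],None,fx=k,fy=k,interpolation=cv2.INTER_CUBIC).astype(int)
w=((c.min(2)>150)&(c.max(2)-c.min(2)<30)).astype(np.uint8)
_,l,st,ce=cv2.connectedComponentsWithStats(w)
for i in np.argsort(-st[1:,4])[:4]+1:
    px=uncrop([ce[i]],(x0,y0),k)[0];d=onplane("side",px,.051)[:2]-(J-m*.004);print("white",st[i,4],px.round(1),(d@n*1e3).round(1),(d@m*1e3).round(1), uncrop([st[i,:2],st[i,:2]+st[i,2:4]],(x0,y0),k).round(0).tolist())
E
```

```text
std [0.0075 0.1167 0.0176] F [-0.2529 -0.0705 -0.1953] w 24.0 t 28.27
[ 50.7558 -24.5391  59.7289] -0.030181419138965847 -0.24060800801904067
white 1904 [301.4 256.2] 49.1 -29.9 [[297.0, 251.0], [305.0, 259.0]]
white 329 [318.2 259.5] 76.8 -60.7 [[317.0, 258.0], [320.0, 261.0]]
white 301 [270.1 278.5] -51.1 -36.3 [[270.0, 276.0], [271.0, 281.0]]
white 187 [289.5 248.6] 38.9 4.5 [[288.0, 248.0], [291.0, 249.0]]
```

The catch has been brought to about 0.7 rad and the plaque is unmoved. With the fingers loosely straddling the peg, I'll push the rest of the way.

>>> play_rows(motion=[[0.002,0,0,0,24],[-0.002,-0.004,0,0,24],[-0.002,-0.004,0,0,24],[-0.002,-0.004,0,0,24],[0,0,0,0,24]])

```text
time: 28.95
tool_pos: [0.5788, -0.2081, 0.0599]
tcp_rot: [3.103, 0.48, -0.002]
wrist_force: [-1.7, -4.4, -0.0]
width: 0.277
```

>>> play_rows(motion=[[-0.001,-0.004,0,0,24],[-0.001,-0.004,0,0,24],[-0.001,-0.004,0,0,24],[0,-0.002,0,0,24],[0,0,0,0,24]])

```text
time: 29.58
tool_pos: [0.5726, -0.1942, 0.0597]
tcp_rot: [-3.104, -0.48, -0.0]
wrist_force: [-0.5, -1.2, -0.9]
width: 0.279
```

```bash
python3 - <<'E'
from plan import *
from edges import edges
a=avg(4);p=injig(a);F=read_state()['wrist_force'];print(p,F[:2]@n,F[:2]@m)
E
```

```text
std [0.0679 0.0143 0.0172] F [-0.3087 -0.6149  0.0535] w 24.1 t 29.77
[43.7936  1.3348 59.7492] 0.16727662679600183 0.2649810738813329
```

>>> play_rows(motion=[[0,-0.002,0,0,24],[0,-0.002,0,0,24],[0,-0.001,0,0,24],[0,0,0,0,24]])

```text
time: 30.28
tool_pos: [0.5716, -0.1914, 0.0599]
tcp_rot: [3.102, 0.48, 0.001]
wrist_force: [-1.2, -8.1, -2.6]
width: 0.28
```

>>> play_rows(motion=[[0,-0.001,0,0,24],[0,-0.001,0,0,24],[0,0,0,0,24]])

```text
time: 30.65
tool_pos: [0.5716, -0.1911, 0.06]
tcp_rot: [3.099, 0.48, 0.003]
wrist_force: [1.7, -13.2, -5.6]
width: 0.281
```

```bash
python3 - <<'E'
from plan import *
a=avg(4);p=injig(a);F=read_state()['wrist_force'];print(p,F[:2]@n,F[:2]@m)
E
```

```text
std [0.0037 0.01   0.0072] F [  1.5959 -12.5317  -4.5578] w 24.4 t 30.85
[43.4587  4.5667 59.9492] -1.818250778373107 -12.358877654319686
```

>>> play_rows(motion=[[0,0.004,0,0,24],[0,0.003,0,0,30],[0,0,0,0,34],[0,0,0,0,34],[0,0,0,0,34]])

```text
time: 31.48
tool_pos: [0.5727, -0.1942, 0.0598]
tcp_rot: [-3.104, -0.48, 0.0]
wrist_force: [0.8, 0.2, 0.4]
width: 0.398
```

>>> play_rows(motion=[[0,0,-0.01,0,34],[0,0,-0.02,0,34],[0,0,-0.04,0,34],[0,0,-0.05,0,34],[0,0,-0.05,0,34]])

```text
time: 32.1
tool_pos: [0.5728, -0.1946, 0.2332]
tcp_rot: [3.104, 0.48, 0.003]
wrist_force: [0.9, -0.8, 0.5]
width: 0.4
```

>>> play_rows(motion=[[-0.04,0.02,-0.03,0,34],[-0.05,0.05,-0.03,0,34],[-0.04,0.05,-0.02,0,34],[-0.02,0.05,0,0,34],[0,0.05,0,0,34]])

```text
time: 32.72
tool_pos: [0.5028, -0.4362, 0.3064]
tcp_rot: [3.102, 0.476, 0.004]
wrist_force: [0.5, -0.1, -0.1]
width: 0.4
```

```bash
python3 - <<'E'
from plan import *
from edges import edges
a=avg(4);print(injig(a))
s=read_camera("side")[...,::-1];t=read_camera("top")[...,::-1];cv2.imwrite("pics/s17.png",s);cv2.imwrite("pics/t17.png",t)
print(edges(s))
def dark(im,cam,box,z,cond):
    x0,y0,x1,y1=box;k=8
    c=cv2.resize(im[y0:y1,x0:x1],None,fx=k,fy=k,interpolation=cv2.INTER_CUBIC).astype(int)
    _,l,st,ce=cv2.connectedComponentsWithStats(cond(c).astype(np.uint8))
    o=J-m*(.004 if cam=="side" else 0)
    for i in np.argsort(-st[1:,4])[:3]+1:
        px=uncrop([ce[i]],(x0,y0),k)[0];d=onplane(cam,px,z)[:2]-o;print(cam,st[i,4],px.round(1),(d@n*1e3).round(1),(d@m*1e3).round(1))
D=lambda c:c.max(2)<75
Wt=lambda c:(c.min(2)>125)&(c.max(2)-c.min(2)<35)
print("peg");dark(s,"side",(275,215,325,265),.066,D);dark(t,"top",(310,165,350,225),.066,D)
print("white");dark(s,"side",(275,215,325,265),.051,Wt);dark(t,"top",(310,165,350,220),.051,Wt)
# bystanders: compare images
for nme,im in(("top",t),("side",s)):
    o=cv2.imread(f"pics/{nme}0.png");print(nme,[(k,int(cv2.absdiff(o,im)[y0:y1,x0:x1].mean())) for k,(x0,y0,x1,y1) in (dict(glue=(112,180,145,212),block=(255,145,285,180),offcut=(372,185,418,230)) if nme=="top" else dict(glue=(198,92,220,135),block=(278,184,316,212),offcut=(295,305,350,365))).items()])
E
```

```text
std [0.3068 2.7872 0.2912] F [ 0.8859 -1.538  -0.3822] w 34.1 t 32.92
[ -95.0235 -210.2726  303.8716]
[(-40, 801, np.float64(-74.3), np.float64(34.8)), (-30, 954, np.float64(-77.8), np.float64(34.8)), (-20, 1033, np.float64(-79.4), np.float64(82.3)), (-10, 1263, np.float64(-90.2), np.float64(119.0)), (0, 1278, np.float64(-101.8), np.float64(127.6)), (10, 1350, np.float64(-109.0), np.float64(125.5)), (20, 1552, np.float64(-116.0), np.float64(104.6)), (30, 1647, np.float64(-118.3), np.float64(115.0)), (40, 884, np.float64(-107.6), np.float64(107.3)), (50, 587, np.float64(-94.3), np.float64(102.1)), (60, 471, np.float64(-93.6), np.float64(91.3))]
peg
side 64746 [309.1 244.1] 79.7 -20.2
side 33 [314.2 216.6] 147.7 39.3
side 32 [316.3 218.7] 147.7 30.7
top 1188 [321.  190.3] 58.4 25.4
top 1004 [330.  193.5] 44.4 1.3
top 346 [334.2 187.9] 58.3 -14.4
white
side 20020 [285.5 255.8] 17.5 -6.8
side 8919 [317.4 224.9] 145.9 21.6
side 890 [302.3 244.7] 72.7 -4.7
top 5922 [332.  211.2] -5.9 4.0
top 4945 [327.6 184.6] 74.6 -0.5
top 1075 [331.  197.1] 35.6 -2.2
top [('glue', 4), ('block', 4), ('offcut', 4)]
side [('glue', 10), ('block', 23), ('offcut', 11)]
```

Catch closed: the top view puts the peg at jig (44,1), where closed is (45,0). Bystanders are unchanged in the top view. Last step is a check of the plaque from the top.

```bash
python3 - <<'E'
from plan import *
t=cv2.imread("pics/t17.png");x0,y0,x1,y1=308,175,352,242;k=8
c=cv2.resize(t[y0:y1,x0:x1],None,fx=k,fy=k,interpolation=cv2.INTER_CUBIC).astype(int)
mk=((c[...,2]>125)&(c[...,1]>115)&(c[...,0]>75)).astype(np.uint8)
ys,xs=np.nonzero(mk);W=np.array([onplane("top",p,.04)[:2] for p in uncrop(np.c_[xs,ys][::5],(x0,y0),k)])-J
a=W@n*1e3;b=W@m*1e3
for lo in range(-50,70,10):
    q=(a>=lo)&(a<lo+10)
    if q.sum()>20:print(lo+5,q.sum(),np.percentile(b[q],[1,99]).round(1))
for lo in(-26,-18,14,22):
    q=(b>=lo)&(b<lo+5);print("b",lo,"far end n:",np.percentile(a[q],[99.5]).round(1))
s=read_state();print(s['time'],s['wrist_force'],s['tool_pos'])
E
```

```text
-45 1007 [-38.4  34.2]
-35 950 [-30.   33.7]
-25 936 [-30.1  33.3]
-15 936 [-29.8  33.4]
-5 929 [-29.8  33.6]
5 924 [-29.7  33.2]
15 920 [-29.8  33.4]
25 914 [-29.3  33.7]
35 905 [-30.3  33.5]
45 702 [-64.8  32.3]
55 512 [-30.6  31.5]
65 239 [-11.6   5.7]
b -26 far end n: [57.6]
b -18 far end n: [88.7]
b 14 far end n: [55.4]
b 22 far end n: [56.6]
33.025 [-0.5248 -0.3952  1.1308] [ 0.5037 -0.4329  0.3038]
```

```bash
python3 -c "
from workcell import *
print(finish_job())"
```

```text
the job is handed in; nothing more can be done
None
```

The plaque is in the jig with the catch closed over it, and I handed the job in at about 33 s of the 58 s allowed. `finish_job()` reports no verdict.

**What I did:**
- I gripped the plaque by its long edges on the sloping rest, keeping its 30° tilt, and carried it to the jig.
- I slid the plain end under the lip and lowered the holed end in the fingers until it was solid on the bed, at about 14 N. Then I released it.
- I swung the catch round by its peg against its stop, at about 12 N, and moved the arm clear.

**Last checks:**
- **Plaque position:** it lies lined up with the jig, roughly 2.5 mm towards the pocket wall and 2 mm to +y. The limits are 5 mm and 8 mm.
- **Flatness:** the far corners matched a flat plaque to about 1 px in the side view. That was before the catch went over, and I could not repeat it because the arm hid that view at the end.
- **Catch:** the peg is at jig (44, 1) mm, where fully closed is (45, 0).
- **Bystanders:** all three look unmoved in the top view. Parts of the side view differed, most likely because the arm was in front.

**What disagreed or went wrong:**
- The side camera read about 4–5 mm off in y against the top camera and the arm, so I corrected for it.
- The plaque sat several millimetres higher in the fingers than I first estimated.
- Gripping the peg slipped along the pads and built up about 20 N at 0.7 rad. I loosened the fingers and pushed the rest of the way.
- I used all 12 picture views before the plaque was fully down. Everything after that was judged from measured pixels, forces and positions.

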